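# Click the photometer's filter wheel to its mark and zero the instrument

### The arm

A 6-joint arm with a two-finger parallel gripper is mounted at the origin on the work surface. World frame = base frame: x ahead of the robot, y to its left, z up, the work surface at z = 0. Lengths are in m, angles in rad, forces in N, time in s.
With the tool pointing down it reaches from about 0.325 to 0.9 m from the base axis. Payload 6.1 kg.
Tool frame: the origin (TCP) lies at the very end of the fingers, on their centre line; the grasp point (between the pads) lies 19 mm behind it; z points along the fingers, y is the direction in which the jaws open and shut (so a half turn about z gives the same grasp; the last joint's range is limited). The gripper opens to 85 mm and grips with 20 to 120 N. Pads are 22 mm wide; open, the fingers measure 114 mm over their backs; the gripper's body (76 mm by 85 mm) begins 54 mm behind the grasp point. The pads swing forward as they close: fully open they stand 13 mm farther back than shut.
Start: joints at [-1.437, 0.22, 1.526, -0, 1.395, -0.126], TCP at [0.161, -0.604, 0.231] pointing down, gripper open.
Joint ranges: [-2.98, 2.98], [-0.91, 2.08], [0.09, 2.57], [-1.24, 4.39], [0.2, 2.65], [-2.68, 2.68]. Speed limits (rad/s): [2.57, 2.57, 3.01, 3.14, 3.14, 3.14].

### API

Orientations are given as a rotation vector (axis times angle).
In Python, from station import manip gives the robot as it stands.
- The arm moves only by the tool send_rows, never from a script. Its argument "series" is a list of rows, each a list of 7 numbers: the closure, from 0 (fully open) to 1 (shut), then the shift along the tool's x, y, z in m, then the turn, a rotation vector about the tool's x, y, z in degrees. In form: [[claw, x, y, z, ax, ay, az], ...]. A call has 1 to 12 rows; each row is the pose to reach, as a shift and turn from the pose commanded when the call began, along the tool's axes at that moment; what a row does not reach only later rows make up. A row lasts 1/8 s, in which the tool goes at most 62.5 mm and 10.7 degrees, less where a joint would pass 70% of its speed; a pose out of reach is approached as far as the arm can. A call with a gripper value outside its range is refused whole. The fingers move at their own pace and stop on an object; "force" is the grip in N (left out, the last holds). Time passes only in rows, so rows that repeat a pose let the fingers close. It gives the time, the measured TCP pose, the force and the opening at its end, in the units of the state.
- manip.get_state(): the state, without advancing time (a new reading comes with each control period).
- manip.get_image(name): name is "scene" or "top" or "wrist"; returns a dict with "image" (384x512x3 uint8, red, green, blue), "depth" (384x512 float32, m along the optical axis (not along the pixel's ray), 0 where there is no reading), "fx", "fy", "cx", "cy" (pixels), "rvec" (rotation vector, rad) and "tvec" (3), from world to camera coordinates, as OpenCV has them. Camera axes: x right, y down, z forward; pixel columns grow to the right and rows downward; lengths in m; the calibration is good to about 2 mm. The wrist camera is an equidistant fisheye: a pixel r from the principal point sees the ray r / f radians off the axis. A picture is of the moment at which its call begins.
- manip.finish_job(): hands the job in, once; it reports no verdict.
The state is a dict: "clock": time; "joints": joint angles; "joint_vel": joint speeds; "joint_efforts": joint torques, N m; "ee_pos": TCP position; "orientation": TCP orientation; "wrist_force": force on the tool from outside, world axes, zero at the start; "moment": the same for the moment, N m; "gripper_width": finger opening in m.
Only numpy, scipy, OpenCV 4.12 (cv2) and the standard library are available. Lean on these libraries where they do the work, as an engineer would, in place of code of your own. Each camera call takes 0.05 s, during which the arm holds its last target.

### The job

Get the filter photometer ready for the next batch: with a fingertip, lightly flick the lugged edge of its filter wheel round, click by click, until the wheel's white line has clicked in at the white pointer on the case. Then zero it by pressing the large round key all the way down and letting it come back up. Do not press the two small square keys, keep the photometer from being shifted, tipped or lifted, and leave the other things on the bench standing where they are.

Things in the scene. Friction and masses are not known exactly. Their poses are not given: they have to be found in the camera images.
- photometer: Filter photometer, loose on rubber feet, about 2.5 kg. Origin: underside, at bench height; -x is its front, +y its left end seen from the front, z up. White case x -119 to 109, y -124 to 164 mm, flat deck 67 mm high. The filter wheel lies flat at the right end, axis at (-30, -95) mm, standing 37 mm out beyond the case's right end.
- head_top (a point): Centre of the flat top, 126 mm above the bench, of the photometer's optical head (170 x 102 mm, x -65 to 105, y -72 to 30 mm in the photometer's frame; a black cap on it reaches 143 mm). It bridges the left part of the wheel and leaves the wheel's front, right and rear open. The display, left of it, is up to 110 mm high.
- filter_wheel: Filter wheel: flat black disc, 112 mm across, that turns about an upright axis. Origin: on the axis at the disc's underside, 76 mm above the bench. Eight round finger lugs, one every 45 degrees, 12 mm wide, reach out to radius 66 mm; disc and lugs are 12 mm thick (76 to 88 mm above the bench). Right of the case there is free air under them. Its own -x axis points along the white line.
- wheel_top (a point): Wheel's axis at its top face, 88 mm up. The wheel turns endlessly either way with click stops every 45 degrees; clicked in, lugs point along the photometer's -x, +x, -y and the diagonals. A lug takes about 3 N along the rim to leave a stop, then less; pushed well past half-way (30 degrees) the wheel runs on to the next stop by itself. More than 22 N on the wheel counts as forcing it.
- wheel_mark (a point): Outer end of the white line on the wheel, on the tip of the one lug that carries it (radius 66 mm, 86 mm above the bench). The line is radial, 6 mm wide, 36 mm long. It starts two to four clicks from the pointer; clockwise from above (a lug at the right end moving towards the photometer's front) is the shorter way, or as short as the other.
- pointer (a point): Tip of the fixed white triangular pointer on the deck in front of the wheel, 70 mm from the wheel's axis in the photometer's -x direction, 86 mm above the bench; its body, 17 mm long and 16 mm wide, ends 87 mm high. When the white line is clicked in at the pointer the two tips are 4 mm apart.
- zero_key_top (a point): Centre of the top of the large round grey key (28 mm in diameter, the leftmost key, at the photometer's front left), 75 mm above the bench when up.
- zero_key (a joint): Travel of the round key: 0 up, 0.005 m all the way down; springs back. About 1 N starts it, 4 N holds it down.
- square_key_a_top (a point): Centre of the top of the square grey key (14 x 14 mm) beside the round one, 46 mm from it, same height. Not to be pressed.
- square_key_a (a joint): Travel of that square key, 0 up, 0.005 m down.
- square_key_b_top (a point): Centre of the top of the other square grey key (14 x 14 mm), 83 mm from the round one. Not to be pressed.
- square_key_b (a joint): Travel of that square key, 0 up, 0.005 m down.
- vial_a: Glass sample vial with black cap, 25 mm across, 60 mm high, in front of the photometer at the wheel. Origin: centre of its underside.
- vial_b: Another such vial, in front of the middle of the photometer.
- beaker: Glass beaker, 70 mm across, 90 mm high, at the right and rear of the wheel. Origin: centre of its underside.
- amber_jar: Brown jar with yellow lid, 80 mm across, 120 mm high, left of the photometer. Origin: underside.
- flask: Conical flask with foil cap, 86 mm across, 127 mm high, left of the photometer. Origin: underside.
- wash_bottle: White wash bottle with yellow spout, 72 mm across, 200 mm high, far right. Origin: underside.
- ph_meter: Handheld pH meter lying flat, 160 x 80 x 30 mm, left of the photometer. Origin: underside.

How it is judged:
By the outcome, as a careful person would: the job done as asked, in the order asked, and still so for the second after the job is handed in, with the robot touching nothing.
It also fails if it takes over 64 s, if anything falls off the work surface, if the arm or the gripper's body presses on something with over 40 N, if the wrist force passes 120 N, or if a joint passes its speed limit or range.

## Working session

There is one attempt and no reset: what is moved stays moved. The work goes in short steps, Python scripts to look and compute and a tool call to move; the robot and the scene stay as the last step left them, time stands still between calls to the robot, and variables do not carry over. Pictures are saved under pics/ and viewed, and the job is handed in when it is done.

Besides the shell and the picture viewer there is one more tool, called after "Request:" by a JSON object that holds its "name" and its "arguments". send_rows: Moves the arm, as the interface text tells. Its arguments: {"type":"object","properties":{"series":{"type":"array"},"force":{"type":"number"}},"required":["series"]}

```bash
mkdir -p pics; ls
python3 - <<'E'
from station import manip
import cv2
s=manip.get_state()
print({k:s[k] for k in ('clock','ee_pos','orientation','wrist_force','gripper_width')})
for n in('scene','top','wrist'):
    d=manip.get_image(n); cv2.imwrite(f'pics/{n}0.png',d['image'][:,:,::-1])
    print(n,d['fx'],d['fy'],d['cx'],d['cy'],d['rvec'],d['tvec'])
E
```

```text
pics
{'clock': 0.0, 'ee_pos': array([ 0.16047224, -0.60342147,  0.2301928 ]), 'orientation': array([-3.11319230e+00, -4.06605824e-01, -4.87527453e-05]), 'wrist_force': array([-0.48965587,  0.98621583, -0.10094554]), 'gripper_width': 0.0854629632910041}
scene 491.28530285578285 491.28530285578285 244.89270185485154 188.77808648452907 [ 1.51870531  2.07601872 -0.81109896] [ 0.22668207 -0.28839875  1.90418267]
top 447.71608305130513 447.71608305130513 252.06071373975564 183.99665354526988 [ 2.16853154 -2.10510216  0.19809811] [-0.06556774  0.58048279  1.35518897]
wrist 297.3186396354542 297.3186396354542 258.1499619861106 192.85018223421 [-2.29662397  1.76520963  0.26579849] [-0.62419933 -0.03890032  0.37917254]
```

View pics/scene0.png

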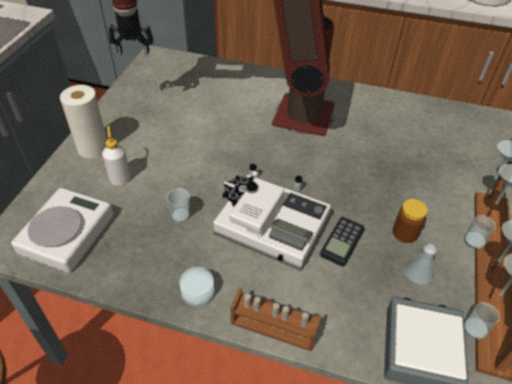

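View pics/top0.png

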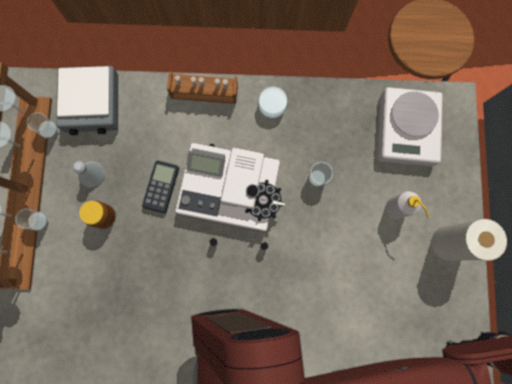

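View pics/wrist0.png

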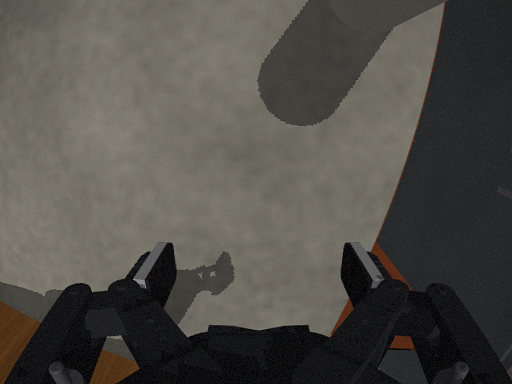

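The top view shows the photometer around (228,187), with the wheel at about (264,201) and the round key at about (187,199). The vials are at (213,241) and (264,245). I'll zoom in and measure.

```bash
cat > h.py <<'E'
import numpy as np,cv2
from station import manip
def T(d):
    R,_=cv2.Rodrigues(np.array(d['rvec'],float)); return R,np.array(d['tvec'],float)
def cloud(d):
    R,t=T(d);v,u=np.mgrid[0:384,0:512];z=d['depth']
    P=np.stack([(u-d['cx'])/d['fx']*z,(v-d['cy'])/d['fy']*z,z],-1)
    return (P-t)@R
def at_z(d,u,v,z):
    R,t=T(d);r=np.array([(u-d['cx'])/d['fx'],(v-d['cy'])/d['fy'],1.])@R
    c=-R.T@t; return c+r*(z-c[2])/r[2]
def proj(d,P):
    R,t=T(d);q=np.atleast_2d(P)@R.T+t
    return np.c_[q[:,0]/q[:,2]*d['fx']+d['cx'],q[:,1]/q[:,2]*d['fy']+d['cy']]
def at_z_fish(d,u,v,z):
    R,t=T(d);a=np.array([u-d['cx'],v-d['cy']]);r=np.hypot(*a);th=r/d['fx']
    ray=np.array([a[0]/r*np.sin(th),a[1]/r*np.sin(th),np.cos(th)])@R
    c=-R.T@t; return c+ray*(z-c[2])/ray[2]
def proj_fish(d,P):
    R,t=T(d);q=np.atleast_2d(P)@R.T+t
    rr=np.hypot(q[:,0],q[:,1]);th=np.arctan2(rr,q[:,2])
    return np.c_[d['cx']+d['fx']*th*q[:,0]/rr,d['cy']+d['fx']*th*q[:,1]/rr]
E
python3 - <<'E'
from h import *
d=manip.get_image('top')
P=cloud(d)
im=d['image'][130:255,140:340,::-1]
cv2.imwrite('pics/topz.png',cv2.resize(im,None,fx=4,fy=4,interpolation=cv2.INTER_CUBIC))
# deck points
sub=P[130:255,140:340]
for lo,hi,n in((.060,.071,'deck'),(.12,.13,'head'),(.082,.092,'wheel')):
    m=(sub[...,2]>lo)&(sub[...,2]<hi); q=sub[m]
    r=cv2.minAreaRect((q[:,:2]*1000).astype(np.float32)); print(n,m.sum(),np.median(q[:,2]),r)
    mm=np.zeros(m.shape,np.uint8);mm[m]=255
    cv2.imwrite(f'pics/m_{n}.png',cv2.resize(mm,None,fx=3,fy=3,interpolation=0))
b=P[300:310,150:180] ; print(P[250:290,60:180,2].mean())
E
```

```text
deck 3062 0.06599408004480137 ((527.5278930664062, -49.75202941894531), (453.8275451660156, 303.70721435546875), 81.91587829589844)
head 1648 0.12546037130071658 ((590.61669921875, -21.872543334960938), (107.7607421875, 169.93780517578125), 80.17456817626953)
wheel 1161 0.08754887378091852 ((556.1969604492188, -63.79771423339844), (448.93963623046875, 224.53839111328125), 85.32316589355469)
0.008224319791076766
```

View pics/topz.png

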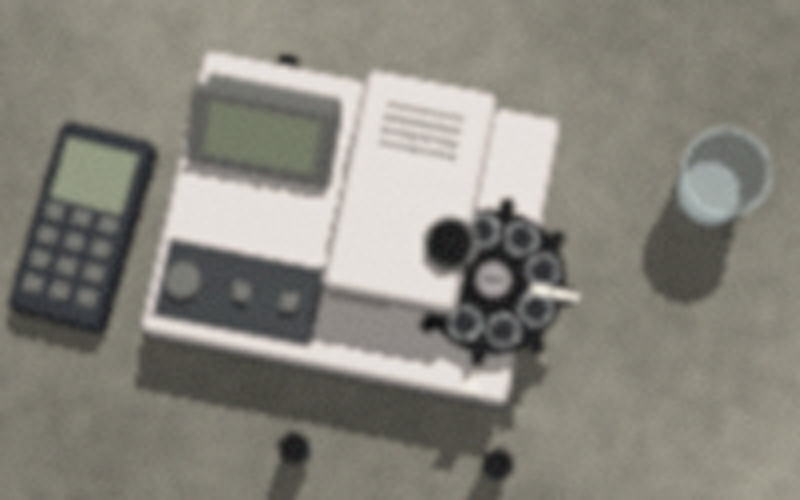

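Run:
```python
from h import *
from scipy.optimize import least_squares
d=manip.get_image('top')
R,t=T(d);print('cam',-R.T@t)
obs=[((-119,-124,67),(505,402)),((-119,164,67),(147,328)),((109,164,67),(207,53)),((109,-124,67),(558,121)),
((-65,30,126),(327,287)),((105,30,126),(372,72)),((105,-72,126),(495,95)),((-30,-95,88),(494,280))]
P=np.array([o[0] for o in obs])/1000.;uv=np.array([o[1] for o in obs])/4.+[140-.4,130-.4]
def W(p,P):
    c,s=np.cos(p[2]),np.sin(p[2]);return np.c_[p[0]+c*P[:,0]-s*P[:,1],p[1]+s*P[:,0]+c*P[:,1],P[:,2]]
f=lambda p:(proj(d,W(p,P))-uv).ravel()
r=least_squares(f,[.55,-.03,-.15],loss='soft_l1');print(r.x,np.degrees(r.x[2]));print(f(r.x).reshape(-1,2).round(1))
ks=[('wheel',494,280,.088),('mark',580,297,.086),('zero',184,279,.075),('sqa',241,291,.075),('sqb',288,300,.075),('vialb',294,447,.06),('viala',498,463,.06)]
for n,u,v,z in ks:
    p=at_z(d,u/4+139.6,v/4+129.6,z); q=p[:2]-r.x[:2];c,s=np.cos(r.x[2]),np.sin(r.x[2])
    print(n,p.round(4),'local',(1000*np.array([c*q[0]+s*q[1],-s*q[0]+c*q[1]])).round(1))
np.save('pose.npy',r.x)
big=cv2.resize(d['image'][130:255,140:340,::-1],None,fx=4,fy=4,interpolation=cv2.INTER_CUBIC)
for x,y,z in [(-30,-95,88),(-100,-95,86),(-30,-161,86),(-119,-124,67),(109,164,67),(-65,-72,126),(105,-72,126)]:
    u,v=proj(d,W(r.x,np.array([[x,y,z]])/1000.))[0];cv2.circle(big,(int((u-139.6)*4),int((v-129.6)*4)),3,(0,0,255),-1)
cv2.imwrite('pics/fit.png',big)
```

```text
cam [ 0.34089026 -0.03425801  1.43541519]
[ 0.57303387  0.00472963 -0.16726683] -9.583683660387154
[[ 1.1  1. ]
 [-1.7  1. ]
 [-0.5 -1. ]
 [ 1.6 -0.3]
 [-1.3  0.1]
 [-0.9 -1.1]
 [ 1.6 -0.3]
 [ 0.4  0.3]]
wheel [ 0.5286 -0.0828  0.088 ] local [-29.2 -93.7]
mark [ 0.5178 -0.1486  0.086 ] local [ -28.9 -160.3]
zero [0.524  0.1538 0.075 ] local [-73.2 138.9]
sqa [0.516  0.1099 0.075 ] local [-73.7  94.2]
sqb [0.5102 0.0737 0.075 ] local [-73.4  57.6]
vialb [0.3996 0.0654 0.06  ] local [-181.1   30.9]
viala [ 0.392  -0.0903  0.06  ] local [-162.7 -123.8]
```

View pics/fit.png

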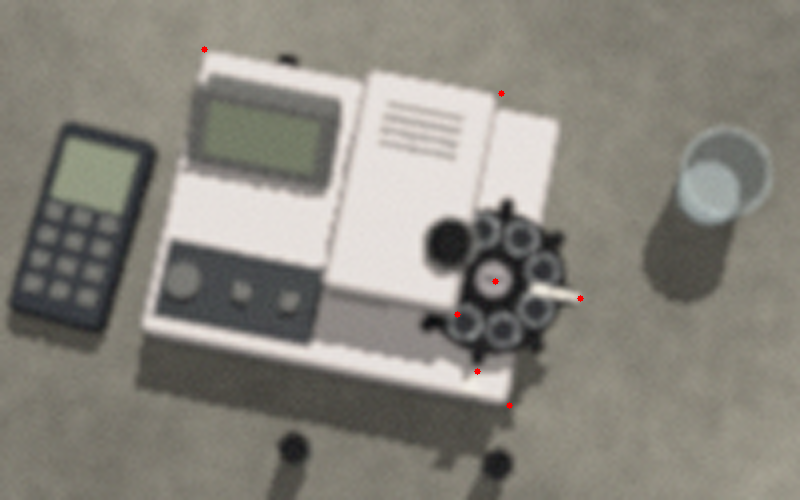

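```bash
cat >> h.py <<'E'
WC=np.array([.528,-.0835])
from scipy.spatial.transform import Rotation as Ro
def tgt(p,phi=None,s=None,cmd=None):
    """tool shift + turn (deg about tool z) from present pose to world p, tool y at world angle phi deg"""
    s=s or manip.get_state();R=Ro.from_rotvec(s['orientation']).as_matrix()
    c=np.array(s['ee_pos']) if cmd is None else np.array(cmd)
    a=np.degrees(np.arctan2(R[1,1],R[0,1]))
    sh=R.T@(np.array(p)-c)
    return sh.round(4),(None if phi is None else round(-((phi-a+180)%360-180),1)),'yang',a.round(1),'tz',R[:,2].round(4)
def ring(r,phi,z):
    f=np.radians(phi);return np.array([WC[0]+r*np.cos(f),WC[1]+r*np.sin(f),z])
E
python3 - <<'E'
from h import *
d=manip.get_image('top')
for n,u,v,z in [('bottle',408,203,.17),('beaker',319,175,.09)]: print(n,at_z(d,u,v,z).round(3))
print(ring(.1,-77,.2),tgt(ring(.1,-77,.2),-77,cmd=[.161,-.604,.231]))
E
```

```text
bottle [ 0.52  -0.495  0.17 ]
beaker [ 0.61  -0.252  0.09 ]
[ 0.55049511 -0.18093701  0.2       ] (array([ 0.4851, -0.3088,  0.0313]), np.float64(1.9), 'yang', np.float64(-75.1), 'tz', array([-1.e-04,  7.e-04, -1.e+00]))
```

Request:
{"name": "send_rows", "arguments": {"series": [[1,0.04,-0.026,0.0,0,0,0],[1,0.08,-0.051,0.0,0,0,0.5],[1,0.13,-0.083,0.0,0,0,0.5],[1,0.18,-0.115,0,0,0,1],[1,0.23,-0.147,0,0,0,1],[1,0.28,-0.178,0,0,0,1],[1,0.33,-0.21,0,0,0,2],[1,0.38,-0.242,0.01,0,0,2],[1,0.42,-0.268,0.02,0,0,2],[1,0.46,-0.293,0.03,0,0,2],[1,0.485,-0.309,0.031,0,0,2],[1,0.485,-0.309,0.031,0,0,2]], "force": 20}}

```text
clock: 1.8
ee_pos: [0.5508, -0.179, 0.1999]
orientation: [-3.121, -0.357, 0.0]
wrist_force: [-1.1, 0.1, 0.1]
gripper_width: -0.0002
```

Run:
```python
from h import *
s=manip.get_state();print(s['clock'],s['ee_pos'],s['wrist_force'],s['gripper_width'],tgt([0,0,0])[2:])
for n in('top','wrist'):
    d=manip.get_image(n);
    if n=='top': im=cv2.resize(d['image'][130:255,140:340,::-1],None,fx=4,fy=4,interpolation=cv2.INTER_CUBIC)
    else: im=d['image'][:,:,::-1]
    if n=='wrist':
        im=im.copy()
        for p in (ring(0,0,.088),ring(.066,-99.5,.086),ring(.07,-189.5,.086),s['ee_pos']):
            u,v=proj_fish(d,p)[0];print(u,v);cv2.circle(im,(int(u),int(v)),2,(0,0,255),-1)
    cv2.imwrite(f'pics/{n}1.png',im)
```

```text
1.8 [ 0.55077227 -0.17897437  0.19992812] [-1.13234331  0.14811307  0.11213465] -0.0001834718959679593 ('yang', np.float64(-76.9), 'tz', array([-3.e-04,  5.e-04, -1.e+00]))
151.36017584098317 188.1772368164774
216.81056474921942 213.56216036679325
135.80218872750888 248.03760839073448
255.74606763263407 244.6977281628326
```

View pics/wrist1.png

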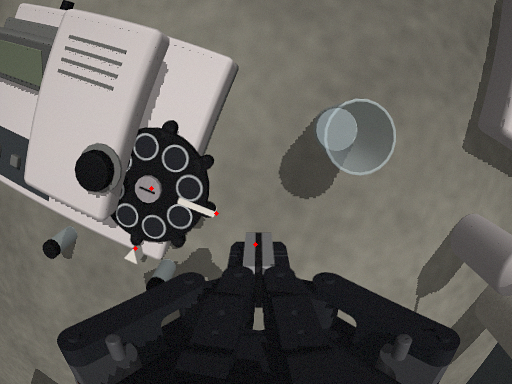

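View pics/top1.png

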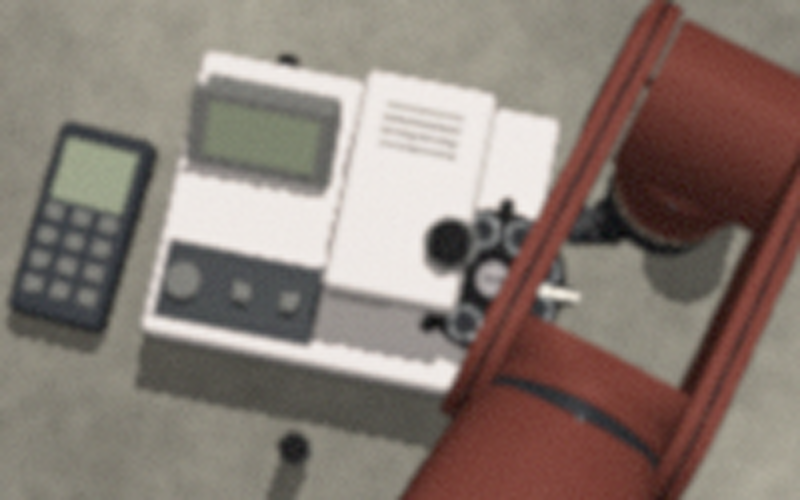

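The wrist view shows the white line tip at (216,213), the hub at (148,189) and the pointer tip at (137,250). My projections agree within about 3 px. Next I'll measure the fingertip block from the wrist depth.

Run:
```python
from h import *
s=manip.get_state();d=manip.get_image('wrist');R,t=T(d)
v,u=np.mgrid[0:384,0:512];a=u-d['cx'];b=v-d['cy'];r=np.hypot(a,b);th=r/d['fx'];z=d['depth']
k=np.where(r>0,np.tan(th)/np.maximum(r,1e-9),0)*z
P=(np.stack([a*k,b*k,z],-1)-t)@R
Rt=Ro.from_rotvec(s['orientation']).as_matrix();L=(P-s['ee_pos'])@Rt*1000
m=(z>0)&(abs(L[...,1])<80)&(abs(L[...,0])<60)&(L[...,2]<20)&(L[...,2]>-90)
for lo,hi in((-5,6),(-15,-5),(-25,-15),(-35,-25),(-45,-35),(-55,-45),(-70,-55)):
    q=L[m&(L[...,2]>lo)&(L[...,2]<=hi)]
    if len(q): print(lo,hi,len(q),q.min(0).round(0),q.max(0).round(0))
```

```text
-5 6 36 [ 9. -6. -5.] [11.  7. -2.]
-15 -5 438 [  5. -13. -15.] [11. 14. -5.]
-25 -15 561 [  5. -13. -25.] [ 11.  14. -15.]
-35 -25 543 [  5. -13. -35.] [ 11.  14. -25.]
-45 -35 940 [-12. -26. -45.] [ 13.  29. -35.]
-55 -45 3141 [-13. -37. -55.] [ 14.  37. -45.]
-70 -55 6577 [-10. -49. -70.] [ 17.  50. -55.]
```

Run:
```python
from h import *
s=manip.get_state();print(s['ee_pos'])
print(tgt(ring(.1,-77,.072),-77));print(tgt(ring(.073,-77,.072),-77))
```

```text
[ 0.54949026 -0.18132248  0.2002987 ]
(array([ 0.0011, -0.0002,  0.1283]), np.float64(-0.1), 'yang', np.float64(-77.1), 'tz', array([-3.e-04, -3.e-04, -1.e+00]))
(array([ 0.0011, -0.0272,  0.1283]), np.float64(-0.1), 'yang', np.float64(-77.1), 'tz', array([-3.e-04, -3.e-04, -1.e+00]))
```

Request:
{"name": "send_rows", "arguments": {"series": [[1,0,0,0.03,0,0,0],[1,0,0,0.065,0,0,0],[1,0,0,0.1,0,0,0],[1,0,0,0.12,0,0,0],[1,0,0,0.128,0,0,0],[1,0,0,0.128,0,0,0],[1,0,-0.007,0.128,0,0,0],[1,0,-0.014,0.128,0,0,0],[1,0,-0.02,0.128,0,0,0],[1,0,-0.024,0.128,0,0,0],[1,0,-0.027,0.128,0,0,0],[1,0,-0.027,0.128,0,0,0]]}}

```text
clock: 3.45
ee_pos: [0.5438, -0.1543, 0.0723]
orientation: [-3.122, -0.353, 0.0]
wrist_force: [-0.5, -0.8, 0.1]
gripper_width: 0.0002
```

Run:
```python
from h import *
s=manip.get_state();print(s['clock'],s['ee_pos'],s['wrist_force'],ring(.073,-77,.072))
d=manip.get_image('wrist');cv2.imwrite('pics/wrist2.png',d['image'][:,:,::-1])
for th in range(0,45,4):
    print(th,tgt(ring(.073,-77-th,.072),-77-th)[:2])
```

```text
3.45 [ 0.54384883 -0.15426673  0.072313  ] [-0.49489499 -0.80090136  0.05182458] [ 0.54442143 -0.15462901  0.072     ]
0 (array([0.0005, 0.0003, 0.0003]), np.float64(-0.1))
4 (array([-0.0046,  0.0001,  0.0003]), np.float64(3.9))
8 (array([-0.0097, -0.0004,  0.0003]), np.float64(7.9))
12 (array([-0.0147, -0.0013,  0.0003]), np.float64(11.9))
16 (array([-0.0196, -0.0025,  0.0003]), np.float64(15.9))
20 (array([-0.0245, -0.0041,  0.0003]), np.float64(19.9))
24 (array([-0.0292, -0.006 ,  0.0003]), np.float64(23.9))
28 (array([-0.0338, -0.0082,  0.0003]), np.float64(27.9))
32 (array([-0.0382, -0.0107,  0.0003]), np.float64(31.9))
36 (array([-0.0425, -0.0136,  0.0003]), np.float64(35.9))
40 (array([-0.0465, -0.0167,  0.0003]), np.float64(39.9))
44 (array([-0.0503, -0.0201,  0.0003]), np.float64(43.9))
```

View pics/wrist2.png

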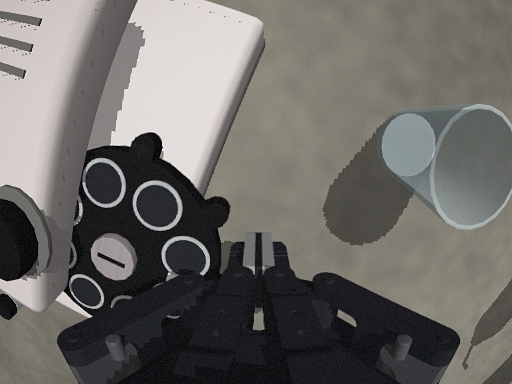

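Request:
{"name": "send_rows", "arguments": {"series": [[1,-0.0046,0.0001,0,0,0,4],[1,-0.0084,-0.0003,0,0,0,7],[1,-0.0122,-0.001,0,0,0,10],[1,-0.016,-0.0017,0,0,0,13],[1,-0.0196,-0.0025,0,0,0,16],[1,-0.0232,-0.0037,0,0,0,19]]}}

```text
clock: 4.25
ee_pos: [0.5217, -0.157, 0.0729]
orientation: [3.136, -0.171, 0.005]
wrist_force: [2.7, -1.3, -0.7]
gripper_width: 0.0
```

Run:
```python
from h import *
s=manip.get_state();print(s['clock'],s['ee_pos'],s['wrist_force'],s['moment'],tgt([0,0,0])[2:])
q=s['ee_pos'][:2]-WC;print(np.hypot(*q),np.degrees(np.arctan2(q[1],q[0])))
for n in('wrist','scene'):
    d=manip.get_image(n)
    im=d['image'][:,:,::-1]
    if n=='scene': im=cv2.resize(im[130:280,180:380],None,fx=4,fy=4,interpolation=cv2.INTER_CUBIC)
    cv2.imwrite(f'pics/{n}3.png',im)
for th in (20,24,27,30,33,36,39,42):
    print(th,tgt(ring(.073,-77-th,.072),-77-th)[:2])
```

```text
4.25 [ 0.52169062 -0.1569664   0.07292366] [ 2.67561909 -1.26210585 -0.74598423] [-0.22905557 -0.46027047  0.00685266] ('yang', np.float64(-96.2), 'tz', array([ 0.0031, -0.0014, -1.    ]))
0.0737368274401671 -94.90858791087574
20 (array([-0.0019, -0.0006,  0.0007]), np.float64(0.8))
24 (array([-0.007 , -0.0008,  0.0007]), np.float64(4.8))
27 (array([-0.0108, -0.0012,  0.0007]), np.float64(7.8))
30 (array([-0.0146, -0.0019,  0.0007]), np.float64(10.8))
33 (array([-0.0183, -0.0027,  0.0007]), np.float64(13.8))
36 (array([-0.022 , -0.0037,  0.0006]), np.float64(16.8))
39 (array([-0.0256, -0.0049,  0.0006]), np.float64(19.8))
42 (array([-0.0292, -0.0063,  0.0006]), np.float64(22.8))
```

View pics/wrist3.png

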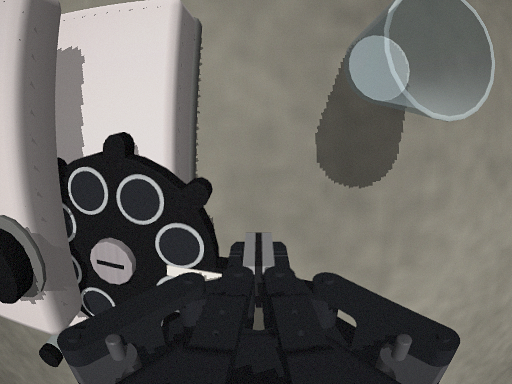

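View pics/scene3.png

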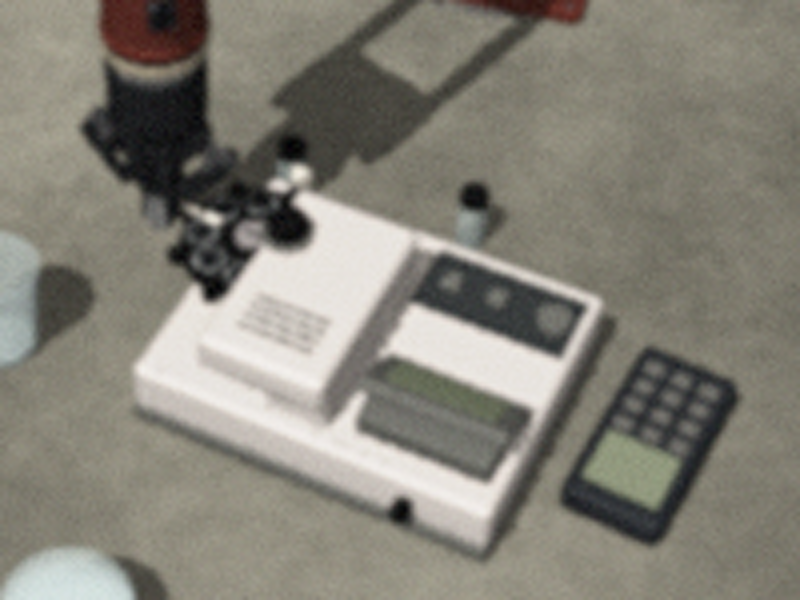

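Contact is about 3 N, and the wheel follows the finger. Pushing on through the first click.

Request:
{"name": "send_rows", "arguments": {"series": [[1,-0.0038,-0.0001,0,0,0,3],[1,-0.0076,-0.0004,0,0,0,6],[1,-0.0114,-0.0009,0,0,0,9],[1,-0.0152,-0.0016,0,0,0,12],[1,-0.0189,-0.0025,0,0,0,15],[1,-0.0226,-0.0036,0,0,0,18],[1,-0.025,-0.0044,0,0,0,20],[1,-0.025,-0.0044,0,0,0,20]]}}

```text
clock: 5.35
ee_pos: [0.4958, -0.1489, 0.0722]
orientation: [-3.06, 0.709, 0.001]
wrist_force: [-0.8, -0.1, -0.6]
gripper_width: -0.0001
```

Run:
```python
from h import *
s=manip.get_state();print(s['clock'],s['ee_pos'],s['wrist_force'],tgt([0,0,0])[2:])
q=s['ee_pos'][:2]-WC;print(np.hypot(*q),np.degrees(np.arctan2(q[1],q[0])))
d=manip.get_image('wrist');cv2.imwrite('pics/wrist4.png',d['image'][:,:,::-1])
```

```text
5.35 [ 0.49577261 -0.14893398  0.07221613] [-0.75270672 -0.05586919 -0.57958184] ('yang', np.float64(-116.1), 'tz', array([-5.e-04,  4.e-04, -1.e+00]))
0.07293977033208662 -116.22105795668404
```

View pics/wrist4.png

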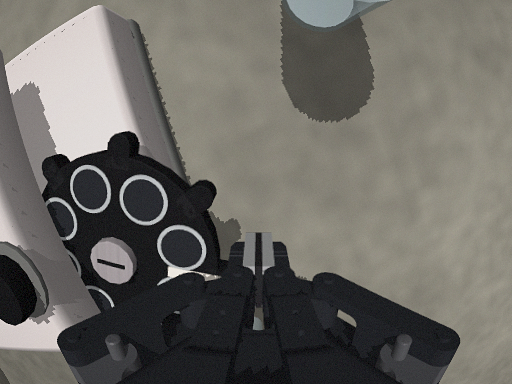

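Request:
{"name": "send_rows", "arguments": {"series": [[1,-0.0038,-0.0001,0,0,0,3],[1,-0.0076,-0.0004,0,0,0,6],[1,-0.0076,-0.0004,0,0,0,6],[1,-0.0076,-0.0004,0,0,0,6]]}}

```text
clock: 5.9
ee_pos: [0.4895, -0.1451, 0.0722]
orientation: [-3.019, 0.867, 0.0]
wrist_force: [-0.0, -0.5, 0.4]
gripper_width: 0.0003
```

Run:
```python
from h import *
s=manip.get_state();print(s['clock'],s['ee_pos'],s['wrist_force'],tgt([0,0,0])[2:])
q=s['ee_pos'][:2]-WC;print(np.hypot(*q),np.degrees(np.arctan2(q[1],q[0])))
d=manip.get_image('wrist');cv2.imwrite('pics/wrist5.png',d['image'][:,:,::-1])
```

```text
5.9 [ 0.4894615  -0.14511673  0.07219682] [-0.01639034 -0.47119597  0.42890696] ('yang', np.float64(-122.0), 'tz', array([-1.e-04,  4.e-04, -1.e+00]))
0.07267624998423723 -122.02413287129868
```

View pics/wrist5.png

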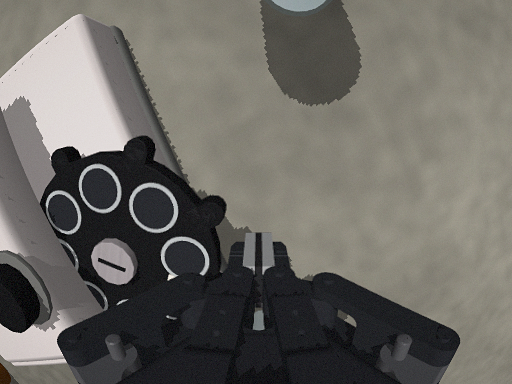

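Run:
```python
from h import *
d=manip.get_image('wrist')
for u,v,z in((215,207,.088),(140,148,.088),(65,158,.088),(112,263,.088)):
    p=at_z_fish(d,u,v,z);q=p[:2]-WC;print(p.round(4),np.hypot(*q).round(4),np.degrees(np.arctan2(q[1],q[0])).round(1))
```

```text
[ 0.5236 -0.1444  0.088 ] 0.061 -94.1
[ 0.5652 -0.1306  0.088 ] 0.06 -51.7
[ 0.5859 -0.0921  0.088 ] 0.0585 -8.5
[ 0.5272 -0.077   0.088 ] 0.0065 97.0
```

Request:
{"name": "send_rows", "arguments": {"series": [[1,0,0.008,0,0,0,0],[1,0,0.018,0,0,0,0],[1,0,0.028,0,0,0,0],[1,0,0.03,-0.03,0,0,0],[1,0,0.03,-0.08,0,0,0],[1,0,0.03,-0.1,0,0,0],[1,0,0.03,-0.1,0,0,0]]}}

```text
clock: 6.88
ee_pos: [0.4744, -0.1719, 0.1743]
orientation: [3.018, -0.87, 0.007]
wrist_force: [0.1, -1.2, 0.1]
gripper_width: -0.0002
```

Run:
```python
from h import *
s=manip.get_state();print(s['clock'],s['ee_pos'],s['wrist_force'],tgt([0,0,0])[2:])
d=manip.get_image('wrist');im=d['image'][:,:,::-1].copy();cv2.imwrite('pics/wrist6r.png',im)
for p in [ring(0,0,.088)]+[ring(.066,-99.5+45*k,.086) for k in range(8)]+[ring(.07,-189.5,.086)]:
            u,v=proj_fish(d,p)[0];cv2.circle(im,(int(u),int(v)),2,(0,0,255),-1)
cv2.imwrite('pics/wrist6.png',im)
```

```text
6.875 [ 0.47442073 -0.17194859  0.17431855] [ 0.07954624 -1.15520014  0.14621069] ('yang', np.float64(-122.1), 'tz', array([ 0.0038, -0.0022, -1.    ]))
```

View pics/wrist6.png

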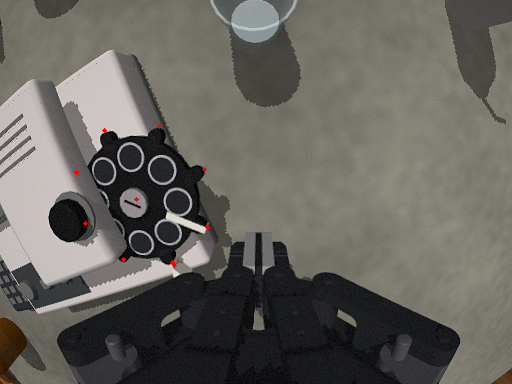

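First click done: the line tip at (208,228) sits on the predicted diagonal stop, one click from the pointer at about (175,265). Going back for the second click.

Run:
```python
from h import *
s=manip.get_state();print(s['ee_pos'])
print(tgt(ring(.103,-77,.172),-77));print(tgt(ring(.103,-77,.072),-77));print(tgt(ring(.073,-77,.072),-77))
```

```text
[ 0.47346115 -0.17131134  0.17253606]
(array([ 0.0725, -0.0307,  0.0006]), np.float64(-45.1), 'yang', np.float64(-122.1), 'tz', array([ 1.1e-03, -7.0e-04, -1.0e+00]))
(array([ 0.0723, -0.0307,  0.1006]), np.float64(-45.1), 'yang', np.float64(-122.1), 'tz', array([ 1.1e-03, -7.0e-04, -1.0e+00]))
(array([ 0.0511, -0.0519,  0.1006]), np.float64(-45.1), 'yang', np.float64(-122.1), 'tz', array([ 1.1e-03, -7.0e-04, -1.0e+00]))
```

Request:
{"name": "send_rows", "arguments": {"series": [[1,0.015,-0.005,0,0,0,-9],[1,0.03,-0.011,0,0,0,-18],[1,0.045,-0.018,0,0,0,-27],[1,0.06,-0.025,0,0,0,-36],[1,0.0725,-0.0307,0,0,0,-45],[1,0.0725,-0.0307,0.01,0,0,-45],[1,0.0725,-0.0307,0.04,0,0,-45],[1,0.0725,-0.0307,0.07,0,0,-45],[1,0.0725,-0.0307,0.09,0,0,-45],[1,0.0725,-0.0307,0.1,0,0,-45],[1,0.0725,-0.0307,0.1,0,0,-45]]}}

```text
clock: 8.3
ee_pos: [0.5506, -0.1831, 0.0716]
orientation: [-3.121, -0.351, 0.002]
wrist_force: [0.1, 0.2, -0.9]
gripper_width: -0.0003
```

Run:
```python
from h import *
s=manip.get_state();print(s['clock'],s['ee_pos'],s['wrist_force'])
print(tgt(ring(.073,-77,.072),-77))
```

```text
8.3 [ 0.55062986 -0.18307857  0.07157979] [ 0.11637615  0.19762937 -0.87048342]
(array([ 0.0003, -0.0291, -0.0004]), np.float64(-0.2), 'yang', np.float64(-77.2), 'tz', array([-1.3e-03,  6.0e-04, -1.0e+00]))
```

Request:
{"name": "send_rows", "arguments": {"series": [[1,0,-0.01,0,0,0,0],[1,0,-0.02,0,0,0,0],[1,0,-0.027,0,0,0,0],[1,0,-0.0295,0,0,0,0],[1,0,-0.0295,0,0,0,0]]}}

```text
clock: 8.93
ee_pos: [0.5447, -0.1543, 0.0725]
orientation: [3.121, 0.353, 0.001]
wrist_force: [-0.5, 0.9, -0.1]
gripper_width: -0.0002
```

Request:
{"name": "send_rows", "arguments": {"series": [[1,-0.0046,0.0001,0,0,0,4],[1,-0.0084,-0.0003,0,0,0,7],[1,-0.0122,-0.001,0,0,0,10],[1,-0.016,-0.0017,0,0,0,13],[1,-0.0196,-0.0025,0,0,0,16],[1,-0.0232,-0.0037,0,0,0,19]]}}

```text
clock: 9.68
ee_pos: [0.5224, -0.1571, 0.0729]
orientation: [3.136, -0.171, 0.005]
wrist_force: [3.3, -1.6, -0.8]
gripper_width: -0.0003
```

Request:
{"name": "send_rows", "arguments": {"series": [[1,-0.0038,-0.0001,0,0,0,3],[1,-0.0076,-0.0004,0,0,0,6],[1,-0.0114,-0.0009,0,0,0,9],[1,-0.0152,-0.0016,0,0,0,12],[1,-0.0189,-0.0025,0,0,0,15],[1,-0.0226,-0.0036,0,0,0,18],[1,-0.025,-0.0044,0,0,0,20],[1,-0.0286,-0.0058,0,0,0,23],[1,-0.0309,-0.0068,0,0,0,25],[1,-0.032,-0.0073,0,0,0,26],[1,-0.032,-0.0073,0,0,0,26]]}}

```text
clock: 11.05
ee_pos: [0.49, -0.1449, 0.0721]
orientation: [-3.019, 0.868, 0.001]
wrist_force: [0.1, -0.1, -0.2]
gripper_width: 0.0002
```

Request:
{"name": "send_rows", "arguments": {"series": [[1,0,0.008,0,0,0,0],[1,0,0.018,0,0,0,0],[1,0,0.028,0,0,0,0],[1,0,0.03,-0.03,0,0,0],[1,0,0.03,-0.08,0,0,0],[1,0,0.03,-0.1,0,0,0],[1,0,0.03,-0.1,0,0,0]]}}

```text
clock: 11.92
ee_pos: [0.4752, -0.172, 0.1743]
orientation: [3.018, -0.87, 0.007]
wrist_force: [0.5, 0.0, -0.5]
gripper_width: 0.0001
```

Run:
```python
from h import *
s=manip.get_state();print(s['clock'],s['ee_pos'],s['wrist_force'],tgt([0,0,0])[2:])
d=manip.get_image('wrist');im=d['image'][:,:,::-1].copy()
cv2.imwrite('pics/wrist7.png',cv2.resize(im[80:320,40:300],None,fx=2.4,fy=2.4,interpolation=cv2.INTER_CUBIC))
```

```text
11.925 [ 0.47517287 -0.17204051  0.17431814] [ 0.52724704  0.03800646 -0.51435426] ('yang', np.float64(-122.1), 'tz', array([ 0.0038, -0.0021, -1.    ]))
```

View pics/wrist7.png

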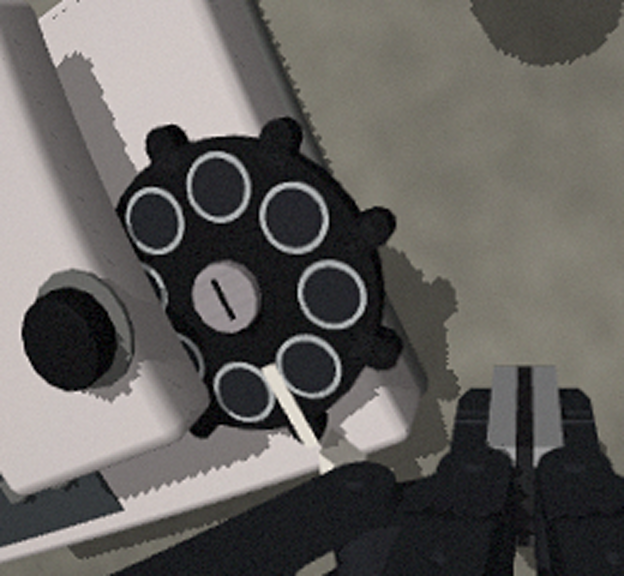

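The line tip now meets the white pointer tip at about (325,455) in the zoom, so the second click is in. Next is the round key.

Run:
```python
from h import *
s=manip.get_state();print(s['ee_pos'],s['joints'])
print(tgt([.524,.154,.2],-99.6))
```

```text
[ 0.47418664 -0.17139013  0.17251381] [-5.03351165e-01 -2.02074247e-02  1.89946063e+00 -7.34648439e-06
  1.26107952e+00  1.62846055e+00]
(array([-0.1309, -0.302 , -0.0276]), np.float64(-22.5), 'yang', np.float64(-122.1), 'tz', array([ 1.1e-03, -6.0e-04, -1.0e+00]))
```

Request:
{"name": "send_rows", "arguments": {"series": [[1,0,0,-0.027,0,0,0],[1,-0.013,-0.03,-0.05,0,0,-2],[1,-0.03,-0.07,-0.06,0,0,-5],[1,-0.048,-0.11,-0.06,0,0,-8],[1,-0.065,-0.15,-0.06,0,0,-11],[1,-0.082,-0.19,-0.06,0,0,-14],[1,-0.1,-0.23,-0.05,0,0,-17],[1,-0.117,-0.27,-0.04,0,0,-20],[1,-0.126,-0.29,-0.03,0,0,-22],[1,-0.131,-0.302,-0.028,0,0,-22.5],[1,-0.131,-0.302,-0.028,0,0,-22.5],[1,-0.131,-0.302,-0.028,0,0,-22.5]]}}

```text
clock: 13.48
ee_pos: [0.5239, 0.1537, 0.2003]
orientation: [3.13, -0.265, -0.0]
wrist_force: [-0.5, -0.7, 0.1]
gripper_width: -0.0003
```

Run:
```python
from h import *
s=manip.get_state();print(s['clock'],s['ee_pos'],s['wrist_force'])
d=manip.get_image('wrist');im=d['image'][:,:,::-1].copy()
print(tgt([.524,.154,.08],-99.6))
for p in ([.524,.1538,.075],[.516,.1099,.075],[.5102,.0737,.075]):
    u,v=proj_fish(d,np.array(p))[0];print(u,v);cv2.circle(im,(int(u),int(v)),1,(0,0,255),-1)
cv2.imwrite('pics/wrist8.png',cv2.resize(im,None,fx=1.5,fy=1.5,interpolation=cv2.INTER_CUBIC))
d=manip.get_image('top');cv2.imwrite('pics/top8.png',cv2.resize(d['image'][130:255,140:340,::-1],None,fx=4,fy=4,interpolation=cv2.INTER_CUBIC))
```

```text
13.475 [0.52385063 0.15374875 0.20032742] [-0.51096432 -0.73833371  0.08535782]
(array([-1.000e-04, -3.000e-04,  1.206e-01]), np.float64(-0.1), 'yang', np.float64(-99.7), 'tz', array([ 4.e-04, -3.e-04, -1.e+00]))
257.3403485538789 184.40618959277637
304.7452254705115 184.9893144193845
342.1150731721758 184.76252687841333
```

View pics/wrist8.png

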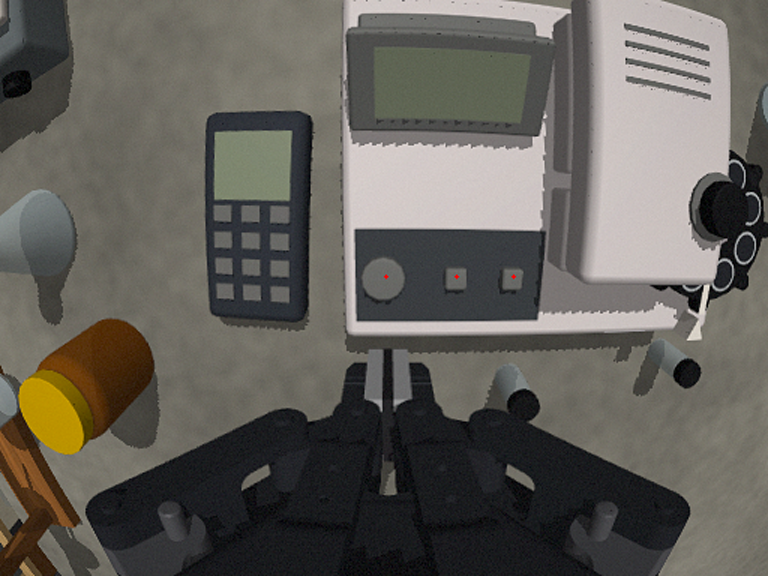

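View pics/top8.png

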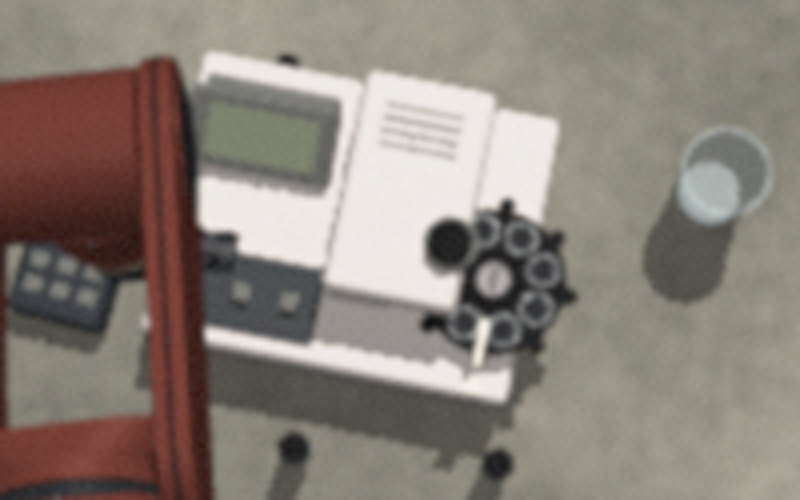

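The wrist view shows the round key at (383,279), within 2 mm of my estimate. The top view shows the case unmoved and the line on the pointer. Descending.

Request:
{"name": "send_rows", "arguments": {"series": [[1,-0.001,-0.001,0.03,0,0,0],[1,-0.001,-0.001,0.07,0,0,0],[1,-0.001,-0.001,0.1,0,0,0],[1,-0.001,-0.001,0.115,0,0,0],[1,-0.001,-0.001,0.12,0,0,0],[1,-0.001,-0.001,0.123,0,0,0],[1,-0.001,-0.001,0.125,0,0,0],[1,-0.001,-0.001,0.127,0,0,0],[1,-0.001,-0.001,0.127,0,0,0]]}}

```text
clock: 14.7
ee_pos: [0.5237, 0.1559, 0.0741]
orientation: [-3.13, 0.263, -0.003]
wrist_force: [2.0, 0.0, 1.6]
gripper_width: -0.0003
```

Request:
{"name": "send_rows", "arguments": {"series": [[1,0,0,0.001,0,0,0],[1,0,0,0.002,0,0,0],[1,0,0,0.003,0,0,0],[1,0,0,0.003,0,0,0]]}}

```text
clock: 15.2
ee_pos: [0.5237, 0.1559, 0.0707]
orientation: [-3.13, 0.263, -0.002]
wrist_force: [3.1, 0.1, 3.9]
gripper_width: 0.0003
```

Run:
```python
from h import *
s=manip.get_state();print(s['clock'],s['ee_pos'],s['wrist_force'],s['moment'])
```

```text
15.2 [0.52367905 0.15588421 0.07070555] [3.14996085 0.13340316 3.93850734] [ 0.0788947  -0.51895991 -0.04270865]
```

Request:
{"name": "send_rows", "arguments": {"series": [[1,0.0005,0,0.0007,0,0,0],[1,0.001,0,0.0015,0,0,0],[1,0.001,0,0.002,0,0,0],[1,0.001,0,0.002,0,0,0]]}}

```text
clock: 15.7
ee_pos: [0.5238, 0.1559, 0.0702]
orientation: [-3.13, 0.263, 0.001]
wrist_force: [-5.3, -0.5, 18.9]
gripper_width: -0.0004
```

Run:
```python
from h import *
s=manip.get_state();print(s['clock'],s['ee_pos'],s['wrist_force'],s['moment'])
d=manip.get_image('wrist');cv2.imwrite('pics/wrist9.png',d['image'][:,:,::-1])
```

```text
15.7 [0.52382654 0.15589585 0.07022471] [-5.30077409 -0.4846735  18.87332654] [-0.01415553  1.02480869 -0.01960048]
```

View pics/wrist9.png

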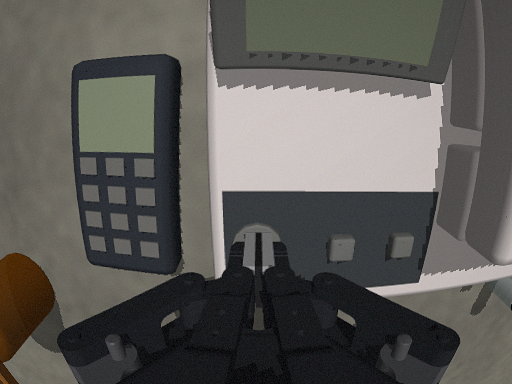

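The key is bottomed: z is 70.2 mm and the force has jumped to 19 N. The square keys at (342,249) and (400,246) are well clear. Releasing.

Request:
{"name": "send_rows", "arguments": {"series": [[1,0,0,-0.003,0,0,0],[1,0,0,-0.006,0,0,0],[1,0,0,-0.012,0,0,0],[1,0,0,-0.03,0,0,0],[1,0,0,-0.07,0,0,0],[1,0,0,-0.12,0,0,0],[1,-0.05,0,-0.15,0,0,0],[1,-0.1,0,-0.15,0,0,0],[1,-0.1,-0.05,-0.15,0,0,0],[1,-0.1,-0.1,-0.15,0,0,0],[1,-0.1,-0.15,-0.15,0,0,0],[1,-0.1,-0.15,-0.15,0,0,0]]}}

```text
clock: 17.25
ee_pos: [0.4499, 0.3227, 0.2187]
orientation: [-3.131, 0.258, 0.001]
wrist_force: [0.2, -0.1, -0.6]
gripper_width: 0.0
```

Run:
```python
from h import *
s=manip.get_state();print(s['clock'],s['ee_pos'],s['wrist_force'])
d=manip.get_image('top');cv2.imwrite('pics/top10.png',cv2.resize(d['image'][130:255,140:340,::-1],None,fx=4,fy=4,interpolation=cv2.INTER_CUBIC))
P=cloud(d)
def zz(u,v):
    u,v=int(round(u/4+139.6)),int(round(v/4+129.6)); return np.median(P[v-1:v+2,u-1:u+2,2]).round(4)
print('key,sqa,sqb z',zz(184,279),zz(241,291),zz(288,300))
d=manip.get_image('scene');cv2.imwrite('pics/scene10.png',cv2.resize(d['image'][130:280,180:380,::-1],None,fx=4,fy=4,interpolation=cv2.INTER_CUBIC))
```

```text
17.25 [0.44993635 0.32266765 0.21871019] [ 0.23864237 -0.1192915  -0.57039956]
key,sqa,sqb z 0.0763 0.0771 0.0761
```

View pics/top10.png

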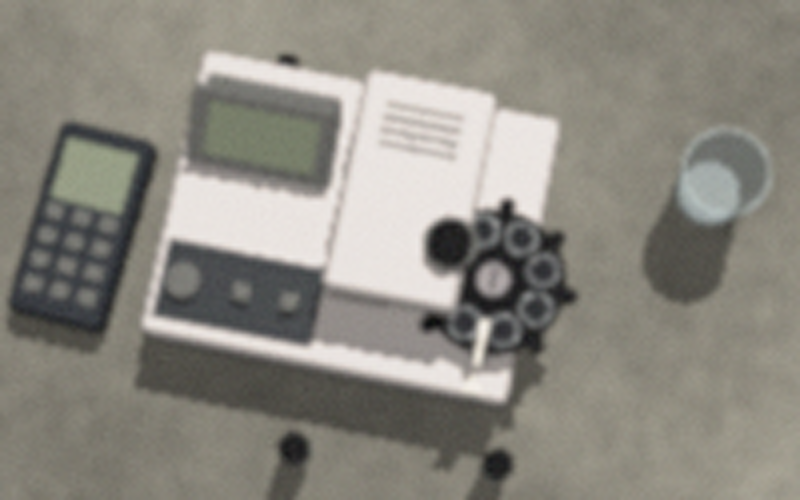

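View pics/scene10.png

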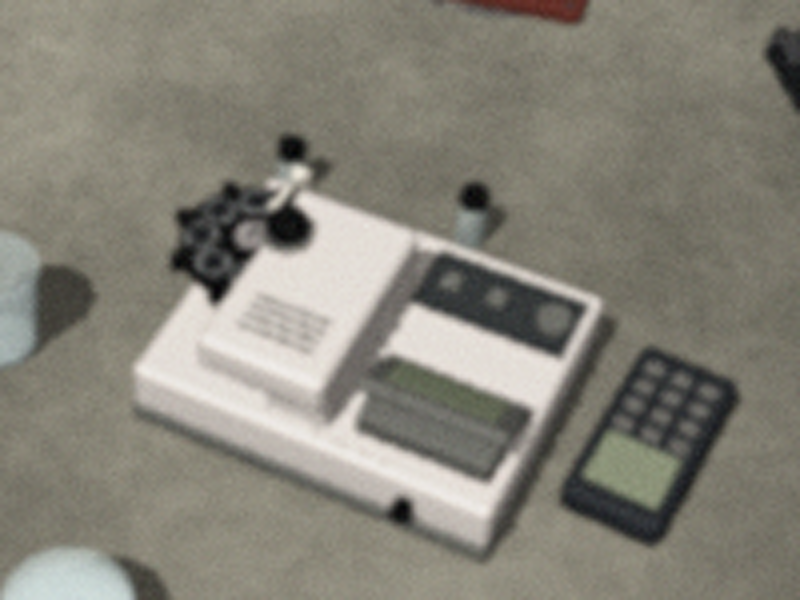

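The line sits at the pointer, around (475,368) in the top zoom. All the keys are up, and the case, vials, beaker and pH meter are where they were. Handing in.

```bash
python3 -c "
from station import manip
print(manip.finish_job())"
```

```text
the job is handed in; nothing more can be done
None
```

The filter photometer is ready and the job is handed in, at about 17 s of the 64 s allowed.

- **Wheel:** The white line started at the right end, two clicks from the pointer. I flicked the wheel clockwise one click at a time with the closed fingertip. The contact force read about 3–4 N at the one point in each push where I checked it. After the second click, the wrist, top and scene pictures all show the line at the white pointer.
- **Zero key:** I pressed the round key to its stop. The fingertip reached 70.2 mm, and the force jumped from 4 N to 19 N. I then lifted straight off. Afterwards, the depth readings at all three keys were about 76–77 mm, within 2 mm of the 75 mm expected when up. The square keys stayed about 25 mm from the finger.
- **Surroundings:** In the close-up before and after pictures, the case, vials, beaker and pH meter have not moved. I did not re-image the jar, flask or wash bottle at the end. The arm's path kept clear of them, and it ended well above the bench, touching nothing.
- **Small disagreement:** A side force of 3–5 N showed on the key while it was pressed, from a lateral offset of about 1 mm. The case did not visibly shift.

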